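Cover the sample pot with its lid

ROBOT

A 6-joint arm with a two-finger parallel gripper is mounted at the origin on the work surface. World frame = base frame: x ahead of the robot, y to its left, z up, the work surface at z = 0. Lengths are in mm, angles in rad, forces in N, time in s.
With the tool pointing down it reaches from about 275 to 775 mm from the base axis. Payload 14.6 kg.
Tool frame: the origin (TCP) lies on the centre line of the jaws, within the pads' length; the fingertips stand 19 mm ahead of it and the grasp point (between the pads) is the TCP; z points along the fingers, y is the direction in which the jaws open and shut (so a half turn about z gives the same grasp; the last joint's range is limited). The gripper opens to 85 mm and grips with 20 to 120 N. Pads are 22 mm wide; open, the fingers measure 114 mm over their backs; the gripper's body (76 mm by 85 mm) begins 54 mm behind the grasp point. The pads swing forward as they close: fully open they stand 13 mm farther back than shut.
Start: joints at [-0.155, 0.263, -0.048, 1.259, 0, 1.415], TCP at [525.003, -0.006, 250.278] pointing down, gripper open.
Joint ranges: [-2.65, 2.65], [-0.89, 1.7], [-1.18, 1.37], [-2.13, 2.11], [-1.35, 1.29], [-3.14, 3.14]. Speed limits (rad/s): [1.89, 1.89, 2.57, 2.79, 3.14, 3.14].

INTERFACE

Orientations are given as a unit quaternion [x, y, z, w].
In Python, from workcell import manip gives the robot as it stands.
- The arm moves only by the tool servo_tool, never from a script. Its argument "steps" is a list of rows, each a list of 7 numbers: the closure, from 0 (fully open) to 1 (shut), then the shift along the world's x, y, z in mm, then the turn, a rotation vector about the world's x, y, z in degrees. A call has 1 to 8 rows; each row is the pose to reach, as a shift and turn from the pose commanded when the call began; what a row does not reach only later rows make up. A row lasts 1/12 s, in which the tool goes at most 41.7 mm and 7.16 degrees, less where a joint would pass 70% of its speed; a pose out of reach is approached as far as the arm can. A call with a gripper value outside its range is refused whole. The fingers move at their own pace and stop on an object; the grip force is fixed at half the most. Time passes only in rows, so rows that repeat a pose let the fingers close. It gives the time, the measured TCP pose, the force and the opening at its end, in the units of the state.
- manip.get_obs(): the state, without advancing time (a new reading comes with each control period).
- manip.read_camera(name): name is "scene" or "side" or "wrist"; returns a dict with "image" (400x640x3 uint8, blue, green, red), "intrinsics" (3x3 intrinsics, pixels), "pose" (4x4, takes a point from camera to world coordinates). Camera axes: x right, y up, looking along -z (the intrinsics and any distortion apply to the point x, -y, -z); pixel columns grow to the right and rows downward; lengths in mm; the calibration is good to about 2 mm. A picture is of the moment at which its call begins. There is no depth.
- manip.finish_job(): hands the job in, once; it reports no verdict.
The state is a dict: "time_s": time; "joint_positions": joint angles; "dq": joint speeds; "tau": joint torques, N m; "ee_pos": TCP position; "eef_rot": TCP orientation; "force": force on the tool from outside, world axes, zero at the start; "ft_torque": the same for the moment, N m; "grip_width": finger opening in mm.
Only numpy, scipy, OpenCV 4.12 (cv2) and the standard library are available. Lean on these libraries where they do the work, as an engineer would, in place of code of your own. Each camera call takes 0.05 s, during which the arm holds its last target.

TASK

Two open steel sample pots and their two knobbed lids stand on the laboratory bench. Put the large lid on the wide pot so that it sits fully down on the rim and level: lower it on by its knob rather than dropping it, then let go. Leave the wide pot standing where it is, and leave the small pot and the small lid alone.

Things in the scene. Friction and masses are not known exactly. Their poses are not given: they have to be found in the camera images.
- wide_pot: The wider of two open, straight-sided round stainless-steel pots (loose, about 0.4 kg), with glass vials lying inside on its floor. Outer diameter 102 mm, wall 5 mm (mouth 92 mm), height 70 mm. Origin at the centre of its underside, z axis up; the rim is the plane 70 mm above the origin.
- wide_lid: The larger of two round steel lids (loose, about 0.17 kg), knob up. Plug underneath 70 mm wide, 12 mm deep, loose in the wide pot's mouth (11 mm play all round); disc 120 mm wide, 5 mm thick, rests on the rim; black cylindrical knob 24 mm wide, 34 mm tall. Origin: centre of the plug's underside, z up; disc top at 17 mm, knob top at 51 mm. Seated, its origin is 58 mm above the pot's.
- small_pot: The narrower pot, same steel and also with vials inside, outer diameter 70 mm, height 60 mm (loose). Origin at the centre of its underside, z up. Not to be moved.
- small_lid: The smaller lid, same steel and black knob; disc 84 mm in diameter, 5 mm thick, plug 40 mm in diameter and 12 mm deep (loose). Origin at the centre of the plug's underside, z up; overall height 51 mm. Not to be moved.
Not all that is in view belongs to the job. What is shaped like the wide_lid but blue is not meant.

How it is judged (in metres and radians):
On the way:
1. the large lid, still held by the gripper, is lowered into the mouth of the wide pot: centred within 15 mm and less than 15 mm above its seat (horizontal distance between wide_lid and wide_pot below 0.015 m and z of wide_lid in the frame of wide_pot between 0.05 and 0.073 m and contact force between the fingers and wide_lid above 0.5 N), for 0.1 s.
At the end, for the whole second after the job is handed in: The large lid rests, released and still, on the rim of the wide pot: centred within 14 mm, its disc within 4 mm of the rim plane and within 6 degrees of level; the wide pot stands upright within 40 mm of where it was (horizontal distance between wide_lid and wide_pot below 0.014 m and z of wide_lid in the frame of wide_pot between 0.054 and 0.062 m and angle between each of wide_lid, wide_pot's own z axis and vertical below 0.1 rad and distance of wide_pot from where it was at the start of the episode below 0.04 m and linear speed of wide_lid below 0.02 m/s); the robot touches nothing.
It fails at once if small pot moved more than 30 mm (distance of small_pot from where it was at the start of the episode above 0.03 m).
It fails at once if small lid moved more than 30 mm (distance of small_lid from where it was at the start of the episode above 0.03 m).
It also fails if it takes over 38 s, if anything falls off the work surface, if the arm or the gripper's body presses on something with over 40 N, if the wrist force passes 120 N, or if a joint passes its speed limit or range.

## Working session

There is one attempt and no reset: what is moved stays moved. The work goes in short steps, Python scripts to look and compute and a tool call to move; the robot and the scene stay as the last step left them, time stands still between calls to the robot, and variables do not carry over. Pictures are saved under pics/ and viewed, and the job is handed in when it is done.

Besides the shell and the picture viewer there is one more tool, called by a JSON object that holds its "name" and its "arguments", one argument or row to a line. servo_tool: Moves the arm, as the interface text tells. Its arguments: {"type":"object","properties":{"steps":{"type":"array"}},"required":["steps"]}

```bash
mkdir -p pics
cat > h.py <<'E'
import numpy as np, cv2
from workcell import manip
def snap(n,f):
    r=manip.read_camera(n); cv2.imwrite('pics/'+f+'.png',r['image']); np.savez('pics/'+f+'.npz',K=r['intrinsics'],P=r['pose'],**{k:v for k,v in r.items() if k not in('image','intrinsics','pose') and v is not None}); print(f,list(r.keys()),np.round(r['intrinsics'],1).tolist(),np.round(r['pose'],3).tolist()); return r
def pix2(f,u,v,z):
    d=np.load('pics/'+f+'.npz'); K=d['K'];P=d['P']
    a=np.linalg.inv(K)@[u,v,1]; r=P[:3,:3]@[a[0],-a[1],-a[2]]; o=P[:3,3]
    return o+r*(z-o[2])/r[2]
def proj(f,p):
    d=np.load('pics/'+f+'.npz'); K=d['K'];P=d['P']
    c=P[:3,:3].T@(np.asarray(p,float)-P[:3,3]); q=K@[c[0],-c[1],-c[2]]; return q[:2]/q[2]
def crop(f,x0,y0,x1,y1,s,o):
    i=cv2.imread('pics/'+f+'.png')[y0:y1,x0:x1]; cv2.imwrite('pics/'+o+'.png',cv2.resize(i,None,fx=s,fy=s,interpolation=cv2.INTER_CUBIC))
E
python3 - <<'E'
from h import *
for n in('scene','side','wrist'): snap(n,n+'0')
print(manip.get_obs())
E
```

```text
scene0 ['image', 'intrinsics', 'pose'] [[417.2, 0.0, 322.5], [0.0, 417.2, 201.1], [0.0, 0.0, 1.0]] [[0.093, -0.625, 0.775, 1263.089], [0.996, 0.071, -0.063, -55.344], [-0.015, 0.778, 0.629, 683.241], [0.0, 0.0, 0.0, 1.0]]
side0 ['image', 'intrinsics', 'pose'] [[504.3, 0.0, 319.1], [0.0, 504.3, 197.6], [0.0, 0.0, 1.0]] [[0.91, 0.261, -0.323, 89.133], [-0.415, 0.534, -0.737, -795.814], [-0.02, 0.804, 0.594, 706.991], [0.0, 0.0, 0.0, 1.0]]
wrist0 ['image', 'intrinsics', 'pose'] [[340.8, 0.0, 314.0], [0.0, 340.8, 197.2], [0.0, 0.0, 1.0]] [[1.0, -0.002, 0.002, 525.221], [0.001, 0.964, 0.265, 66.734], [-0.002, -0.265, 0.964, 372.652], [0.0, 0.0, 0.0, 1.0]]
{'time_s': 0.15, 'joint_positions': array([-1.55300066e-01,  2.63432793e-01, -4.87522869e-02,  1.25939931e+00,
       -3.59960596e-06,  1.41554104e+00]), 'dq': array([-0.00152676, -0.00145422,  0.00285593, -0.00060108,  0.00022564,
        0.00256896]), 'tau': array([ 2.40502384e-03, -6.37823009e+01,  3.84648621e+01,  1.05481912e-02,
       -5.52052688e-05,  6.25772100e-05]), 'ee_pos': array([5.24822845e+02, 2.15069785e-02, 2.49939587e+02]), 'eef_rot': array([ 7.07122557e-01,  7.07090895e-01, -2.33634152e-04, -3.17299850e-04]), 'force': array([0.60042913, 0.31956942, 0.20049493]), 'ft_torque': array([ 8.07403116e-05,  4.37300161e-02, -1.24280848e-02]), 'grip_width': 85.18333172306204}
```

View pics/scene0.png

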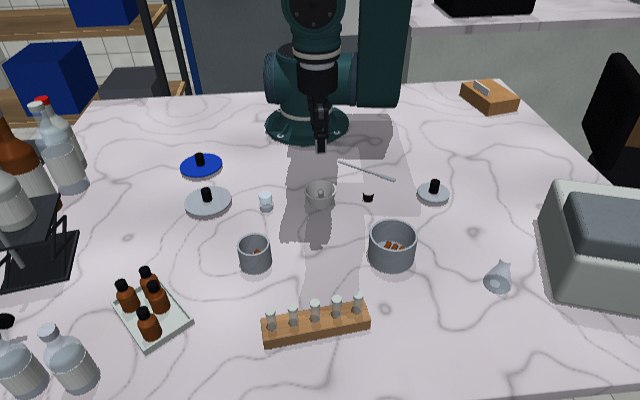

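View pics/side0.png

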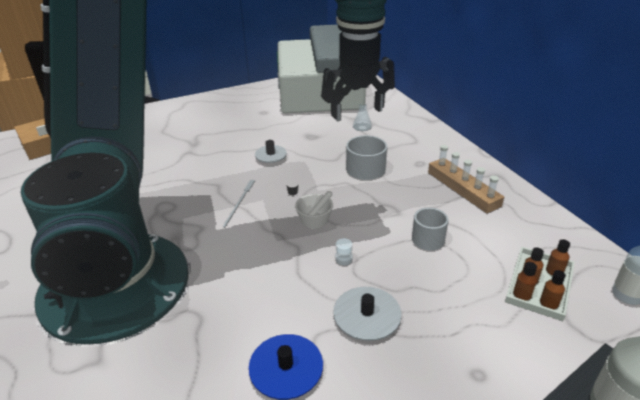

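View pics/wrist0.png

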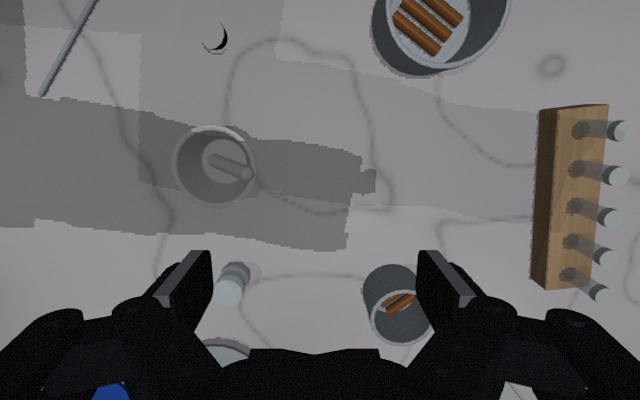

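Candidates for the lid in the scene view are the steel disc at (207,200), a blue disc at (201,163) that is excluded, and a smaller steel disc at (433,190). The pot candidates are the wide pot at (392,247), the small pot at (254,252) and a mortar at (320,195). I'm choosing the disc at (207,200) and the pot at (392,247), and will check both in close crops.

Run:
```python
from h import *
crop('scene0',170,140,250,230,6,'c1'); crop('scene0',355,205,435,285,6,'c2'); crop('side0',320,270,420,350,6,'c3');crop('side0',330,125,400,195,6,'c4')
a=cv2.imread('pics/c1.png')
cv2.imwrite('pics/m1.png',np.hstack([cv2.resize(cv2.imread(f'pics/c{i}.png'),(400,400)) for i in(1,2)]))
```

```text
(no output)
```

View pics/c1.png

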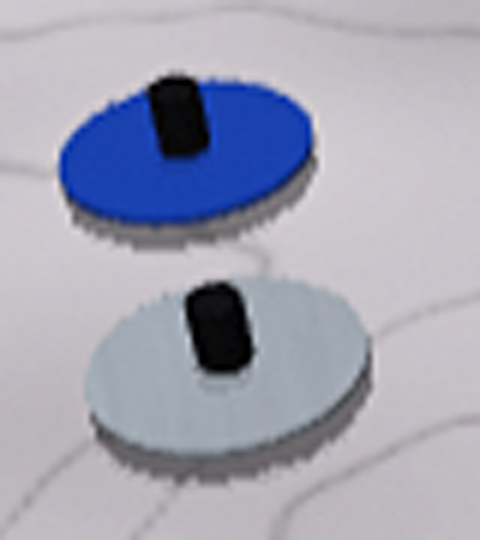

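View pics/c2.png

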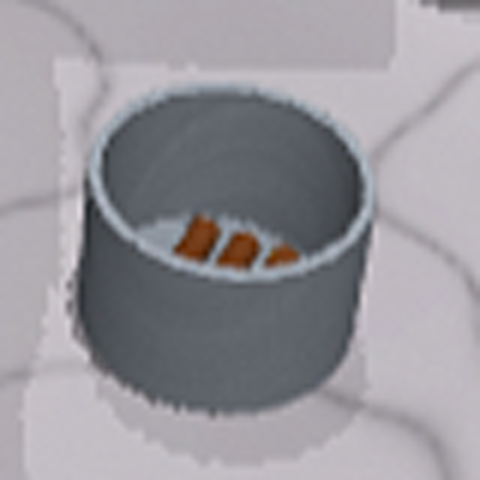

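View pics/c3.png

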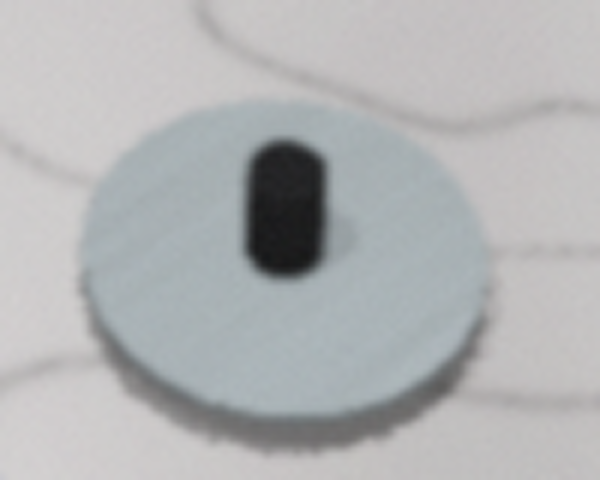

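View pics/c4.png

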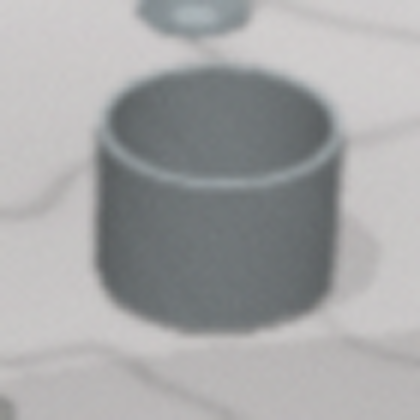

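Run:
```python
from h import *
from scipy.optimize import least_squares
def fit(f,pts,z):
    q=np.array([pix2(f,*p,z)[:2] for p in pts])
    r=least_squares(lambda c:np.hypot(*(q-c[:2]).T)-c[2],[*q.mean(0),50]); return np.round(r.x,1),np.round(r.fun,1)
print('lid',fit('scene0',[(184.3,202),(231.8,197.5),(214.2,186.2),(200.8,215.8)],17),fit('side0',[(333.3,311.7),(401.7,314.2),(365,286.7),(370,339.7)],17))
print('knob',pix2('scene0',205.3,188.3,51),pix2('side0',367.8,295.8,51))
print('pot',fit('scene0',[(370,235),(417.5,236.7),(392.5,219.2),(395.8,252)],70),fit('side0',[(346.3,148),(387.2,148),(367.5,135.8),(367.5,156.3)],70))
print('blue',pix2('scene0',201,163,17),'small lid',pix2('scene0',433,193,17),'smallpot',pix2('scene0',254,240,60),'mortar',pix2('scene0',320,185,40))
```

```text
lid (array([ 405.5, -279.7,   60.2]), array([-0.2, -0.2,  0.2,  0.2])) (array([ 400.5, -284.5,   59.9]), array([-0., -0.,  0.,  0.]))
knob [ 398.96888834 -281.16443508   51.        ] [ 403.09466319 -278.84740623   51.        ]
pot (array([637. , 145.1,  50. ]), array([-0.2, -0.2,  0.2,  0.2])) (array([629.8, 139. ,  50.2]), array([ 0.8,  0.8, -0.6, -1. ]))
blue [ 227.80844485 -320.85974929   17.        ] small lid [440.41830022 298.56984332  17.        ] smallpot [ 609.76496539 -150.81150877   60.        ] mortar [403.41913493   8.92123944  40.        ]
```

The steel disc at (207,200) measures 60 mm in radius, so it is the large lid, and the pot's radius is about 50 mm. Moving above the lid for a wrist view.

{"name": "servo_tool", "arguments": {
  "steps": [
    [0,-18,-36,-4,0,0,0],
    [0,-36,-72,-8,0,0,0],
    [0,-54,-108,-12,0,0,0],
    [0,-72,-144,-16,0,0,0],
    [0,-90,-180,-22,0,0,0],
    [0,-108,-216,-26,0,0,0],
    [0,-123,-250,-30,0,0,0],
    [0,-123,-250,-30,0,0,0]
  ]
}}

```text
time_s: 0.82
ee_pos: [399.7, -254.6, 219.5]
eef_rot: [0.709, 0.705, -0.001, -0.0]
force: [0.1, 0.5, 0.3]
grip_width: 85.6
```

Run:
```python
from h import *
snap('wrist','w1'); o=manip.get_obs(); print(o['time_s'],o['ee_pos'],o['joint_positions'],o['dq'])
```

```text
w1 ['image', 'intrinsics', 'pose'] [[340.8, 0.0, 314.0], [0.0, 340.8, 197.2], [0.0, 0.0, 1.0]] [[1.0, 0.003, 0.004, 400.458], [-0.004, 0.964, 0.266, -187.759], [-0.003, -0.266, 0.964, 342.171], [0.0, 0.0, 0.0, 1.0]]
0.8667 [ 400.58791731 -252.41765205  219.73501353] [-7.34460493e-01  1.88220998e-01 -2.34123541e-01  1.14924499e+00
 -2.76631740e-04  8.41018333e-01] [ 7.03975761e-02 -1.17346871e-02  4.94584466e-05  1.39815437e-02
  1.40221809e-02  4.52090042e-02]
```

View pics/w1.png

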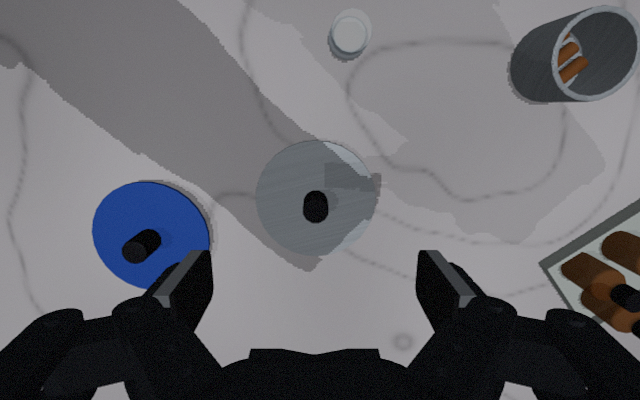

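The large steel lid is at about (317,198), with its knob at (316,207). The blue lid at (151,235) is to the left, clear of the jaws.

Run:
```python
from h import *
crop('w1',245,130,395,265,5,'w1c')
```

```text
(no output)
```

View pics/w1c.png

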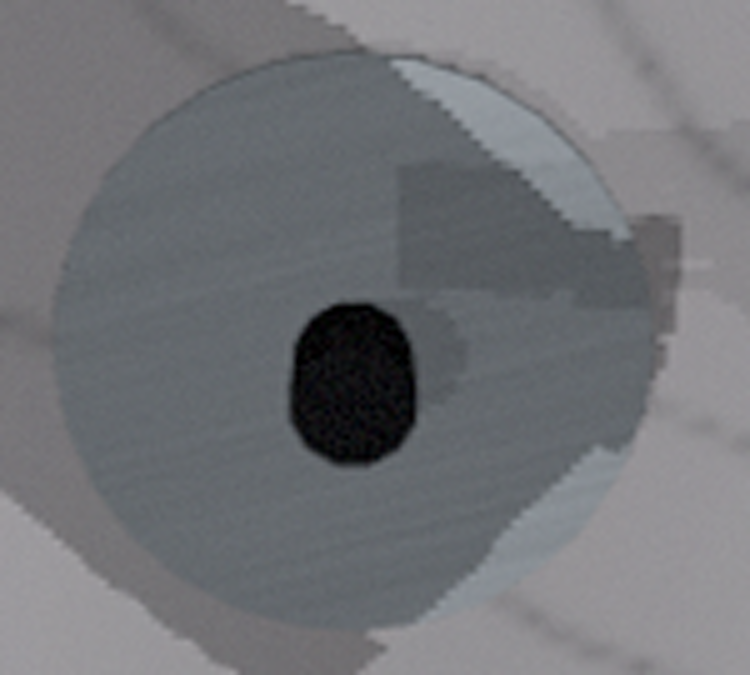

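Run:
```python
from h import *
from scipy.optimize import least_squares
P=[(53,335),(652,335),(352,50),(352,630)]
q=np.array([pix2('w1',245+x/5,130+y/5,17)[:2] for x,y in P])
r=least_squares(lambda c:np.hypot(*(q-c[:2]).T)-c[2],[*q.mean(0),50]);print(r.x,r.fun)
print(pix2('w1',245+354/5,130+406/5,51))
print(manip.get_obs()['ee_pos'])
```

```text
[ 400.73271977 -281.13398445   59.58409955] [-0.18009933 -0.1796757   0.19154156  0.16823346]
[ 400.97619916 -281.12903148   51.        ]
[ 400.58791731 -252.41765205  219.73501353]
```

{"name": "servo_tool", "arguments": {
  "steps": [
    [0,-1,-31,-30,0,0,0],
    [0,-1,-31,-65,0,0,0],
    [0,-1,-31,-100,0,0,0],
    [0,-1,-31,-135,0,0,0],
    [0,-1,-31,-160,0,0,0],
    [0,-1,-31,-178,0,0,0],
    [0,-1,-31,-178,0,0,0],
    [0,-1,-31,-178,0,0,0]
  ]
}}

```text
time_s: 1.53
ee_pos: [401.1, -280.2, 42.2]
eef_rot: [0.707, 0.707, 0.0, -0.001]
force: [-0.1, -1.2, 0.7]
grip_width: 85.4
```

Run:
```python
from h import *
snap('wrist','w2'); snap('side','s2'); o=manip.get_obs(); print(o['time_s'],o['ee_pos'],o['force'])
crop('s2',300,210,440,350,4,'s2c')
```

```text
w2 ['image', 'intrinsics', 'pose'] [[340.8, 0.0, 314.0], [0.0, 340.8, 197.2], [0.0, 0.0, 1.0]] [[1.0, -0.003, 0.002, 401.453], [0.002, 0.964, 0.264, -213.594], [-0.003, -0.264, 0.964, 165.041], [0.0, 0.0, 0.0, 1.0]]
s2 ['image', 'intrinsics', 'pose'] [[504.3, 0.0, 319.1], [0.0, 504.3, 197.6], [0.0, 0.0, 1.0]] [[0.91, 0.261, -0.323, 89.133], [-0.415, 0.534, -0.737, -795.814], [-0.02, 0.804, 0.594, 706.991], [0.0, 0.0, 0.0, 1.0]]
1.6333 [ 401.76128151 -281.16853196   43.48536166] [-0.67513626 -0.7055865  -0.4678592 ]
```

View pics/w2.png

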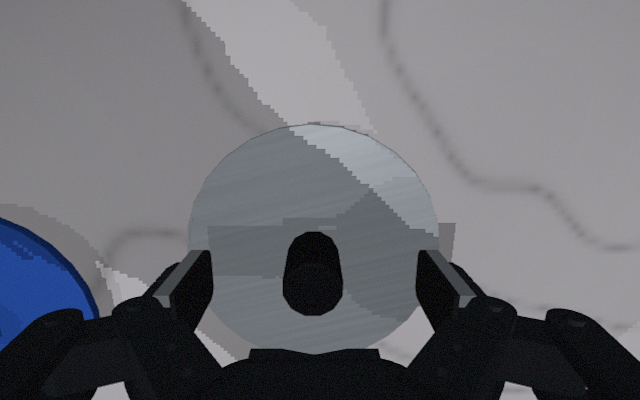

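View pics/s2c.png

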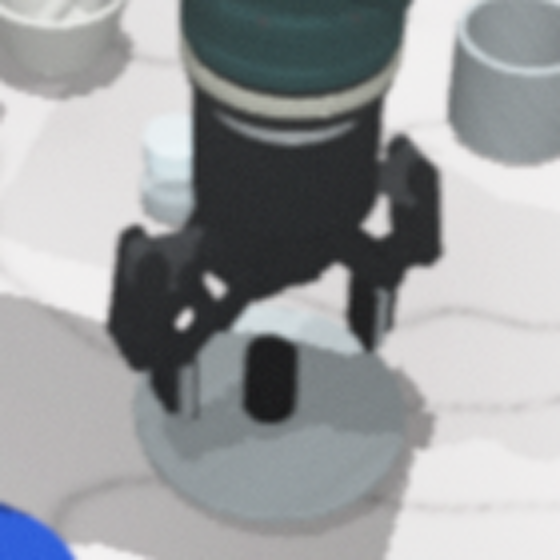

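The knob at (313,280) is centred between the pads at (212,285) and (418,285), so I'm closing.

{"name": "servo_tool", "arguments": {
  "steps": [
    [1,0,0,0,0,0,0],
    [1,0,0,0,0,0,0],
    [1,0,0,0,0,0,0],
    [1,0,0,0,0,0,0],
    [1,0,0,0,0,0,0],
    [1,0,0,0,0,0,0],
    [1,0,0,0,0,0,0],
    [1,0,0,0,0,0,0]
  ]
}}

```text
time_s: 2.3
ee_pos: [401.1, -281.1, 42.7]
eef_rot: [0.707, 0.707, 0.0, 0.0]
force: [-1.8, 1.3, 8.4]
grip_width: 22.1
```

{"name": "servo_tool", "arguments": {
  "steps": [
    [1,0,0,0,0,0,0],
    [1,0,0,0,0,0,0],
    [1,0,0,0,0,0,0],
    [1,0,0,0,0,0,0]
  ]
}}

```text
time_s: 2.63
ee_pos: [401.1, -281.1, 42.7]
eef_rot: [0.707, 0.707, 0.0, 0.0]
force: [-0.6, 0.8, 8.3]
grip_width: 22.3
```

Gripped, with a slight 8 N push upward, probably the tips touching the disc. I'll lift slowly and look.

{"name": "servo_tool", "arguments": {
  "steps": [
    [1,0,0,4,0,0,0],
    [1,0,0,10,0,0,0],
    [1,0,0,22,0,0,0],
    [1,0,0,40,0,0,0],
    [1,0,0,60,0,0,0],
    [1,0,0,80,0,0,0],
    [1,0,0,90,0,0,0],
    [1,0,0,90,0,0,0]
  ]
}}

```text
time_s: 3.3
ee_pos: [401.8, -281.8, 134.6]
eef_rot: [0.707, 0.707, 0.0, 0.002]
force: [0.0, -0.6, -0.9]
grip_width: 22.3
```

Run:
```python
from h import *
snap('wrist','w3'); snap('side','s3'); o=manip.get_obs(); print(o['time_s'],o['ee_pos'],o['force'],o['ft_torque'],o['grip_width'])
crop('s3',290,170,440,300,4,'s3c')
```

```text
w3 ['image', 'intrinsics', 'pose'] [[340.8, 0.0, 314.0], [0.0, 340.8, 197.2], [0.0, 0.0, 1.0]] [[1.0, -0.001, -0.001, 401.772], [0.001, 0.963, 0.268, -214.709], [0.001, -0.268, 0.963, 257.227], [0.0, 0.0, 0.0, 1.0]]
s3 ['image', 'intrinsics', 'pose'] [[504.3, 0.0, 319.1], [0.0, 504.3, 197.6], [0.0, 0.0, 1.0]] [[0.91, 0.261, -0.323, 89.133], [-0.415, 0.534, -0.737, -795.814], [-0.02, 0.804, 0.594, 706.991], [0.0, 0.0, 0.0, 1.0]]
3.4 [ 400.99597501 -281.01003024  132.28523106] [-0.30775522  0.24985815 -1.47366756] [ 0.04139252 -0.03582981  0.04770453] 22.14812741944948
```

View pics/w3.png

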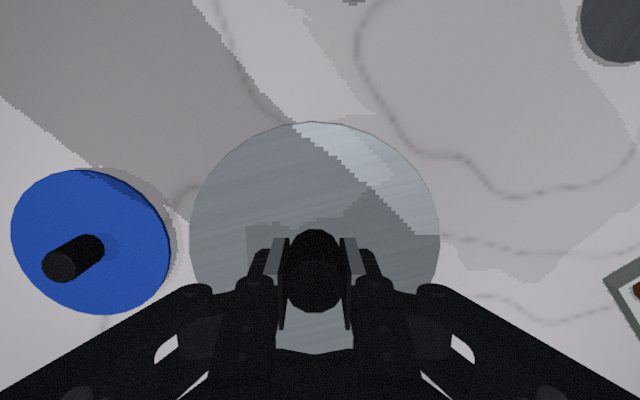

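View pics/s3c.png

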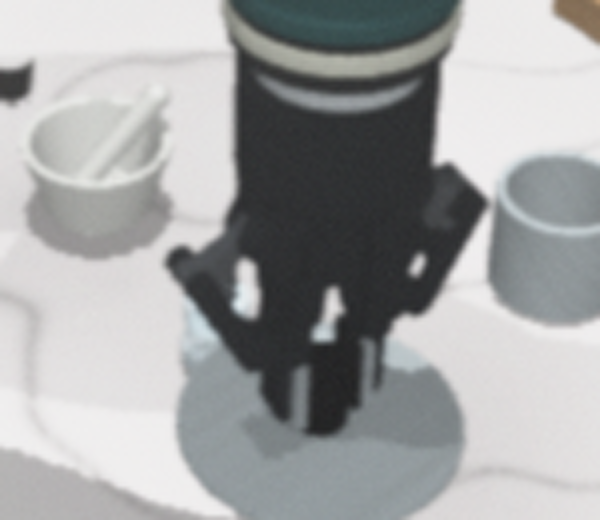

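The lid is held level: its outline in the wrist view hasn't changed, at (189..440, top 122). Next I lift and carry it to just short of the pot for a wrist view of the rim.

{"name": "servo_tool", "arguments": {
  "steps": [
    [1,0,0,20,0,0,0],
    [1,5,10,48,0,0,0],
    [1,20,30,75,0,0,0],
    [1,38,54,98,0,0,0],
    [1,56,80,112,0,0,0],
    [1,76,107,126,0,0,0],
    [1,96,134,138,0,0,0],
    [1,116,161,148,0,0,0]
  ]
}}

```text
time_s: 4.07
ee_pos: [517.6, -118.5, 280.1]
eef_rot: [0.707, 0.707, -0.0, -0.0]
force: [0.8, -0.5, -1.8]
grip_width: 22.2
```

{"name": "servo_tool", "arguments": {
  "steps": [
    [1,20,27,5,0,0,0],
    [1,40,54,10,0,0,0],
    [1,60,82,10,0,0,0],
    [1,80,110,10,0,0,0],
    [1,98,136,10,0,0,0],
    [1,110,154,10,0,0,0],
    [1,114,160,10,0,0,0],
    [1,114,160,10,0,0,0]
  ]
}}

```text
time_s: 4.73
ee_pos: [631.4, 41.3, 288.5]
eef_rot: [0.706, 0.708, -0.001, -0.001]
force: [0.9, 0.2, -1.9]
grip_width: 22.2
```

Run:
```python
from h import *
snap('wrist','w4'); snap('scene','s4'); o=manip.get_obs(); print(o['time_s'],o['ee_pos'],o['force'],o['dq'],o['grip_width'])
```

```text
w4 ['image', 'intrinsics', 'pose'] [[340.8, 0.0, 314.0], [0.0, 340.8, 197.2], [0.0, 0.0, 1.0]] [[1.0, -0.004, 0.003, 631.897], [0.003, 0.964, 0.265, 107.948], [-0.004, -0.265, 0.964, 411.318], [0.0, 0.0, 0.0, 1.0]]
s4 ['image', 'intrinsics', 'pose'] [[417.2, 0.0, 322.5], [0.0, 417.2, 201.1], [0.0, 0.0, 1.0]] [[0.093, -0.625, 0.775, 1263.089], [0.996, 0.071, -0.063, -55.344], [-0.015, 0.778, 0.629, 683.241], [0.0, 0.0, 0.0, 1.0]]
4.8333 [630.58784368  39.41733647 289.52576403] [ 0.19119518 -0.71992887 -1.05271986] [-0.01649703 -0.01681641 -0.00494662  0.00208681 -0.00015323  0.00216849] 22.06122763677918
```

View pics/w4.png

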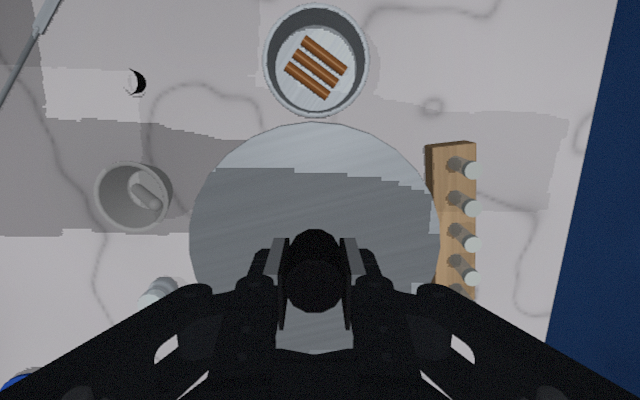

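View pics/s4.png

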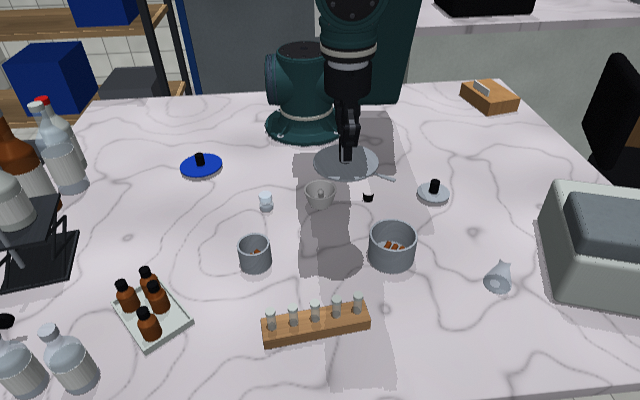

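The whole wide pot rim is visible above the held lid in the wrist view, around (316,60). I'll enlarge it.

Run:
```python
from h import *
crop('w4',255,0,380,125,5,'w4c')
```

```text
(no output)
```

View pics/w4c.png

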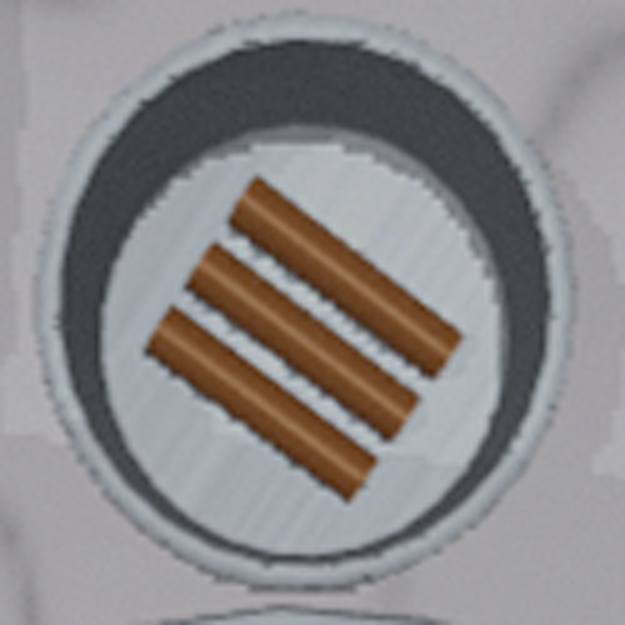

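Run:
```python
from h import *
from scipy.optimize import least_squares
for P in ([(38,300),(572,300),(305,14),(305,588)],[(62,300),(548,300),(305,39),(305,563)]):
    q=np.array([pix2('w4',255+x/5,y/5,70)[:2] for x,y in P])
    r=least_squares(lambda c:np.hypot(*(q-c[:2]).T)-c[2],[*q.mean(0),50]);print(r.x,r.fun)
e=[]
for i in range(4): o=manip.get_obs(); e.append(o['ee_pos'])
print(e)
```

```text
[632.35362473 144.87832178  50.10390225] [-0.11665217 -0.11677945  0.12202805  0.11140357]
[632.35739703 145.22596758  45.6601735 ] [-0.17242405 -0.17259443  0.17981917  0.16519932]
[array([630.58784368,  39.41733647, 289.52576403]), array([630.58784368,  39.41733647, 289.52576403]), array([630.58784368,  39.41733647, 289.52576403]), array([630.58784368,  39.41733647, 289.52576403])]
```

{"name": "servo_tool", "arguments": {
  "steps": [
    [1,0,30,0,0,0,0],
    [1,1,60,0,0,0,0],
    [1,1,88,0,0,0,0],
    [1,1,105,-20,0,0,0],
    [1,1,105,-50,0,0,0],
    [1,1,105,-85,0,0,0],
    [1,1,105,-115,0,0,0],
    [1,1,105,-135,0,0,0]
  ]
}}

```text
time_s: 5.5
ee_pos: [630.3, 143.4, 152.6]
eef_rot: [0.708, 0.707, -0.001, -0.001]
force: [-0.3, -0.3, -2.2]
grip_width: 22.4
```

{"name": "servo_tool", "arguments": {
  "steps": [
    [1,0,0,-15,0,0,0],
    [1,0,0,-20,0,0,0],
    [1,0,0,-20,0,0,0]
  ]
}}

```text
time_s: 5.75
ee_pos: [631.2, 143.7, 134.5]
eef_rot: [0.708, 0.707, -0.001, -0.001]
force: [-0.4, -0.1, -0.9]
grip_width: 22.2
```

Run:
```python
from h import *
snap('side','s5'); snap('scene','c5'); o=manip.get_obs(); print(o['time_s'],o['ee_pos'],o['force'])
for n,f in(('side','s5'),('scene','c5')):
    print(n,[np.round(proj(f,p),1).tolist() for p in((632.3,145,70),(632.3,145,109))])
crop('s5',310,80,430,190,4,'a'); crop('c5',345,170,445,280,4,'b')
a=cv2.imread('pics/a.png');b=cv2.imread('pics/b.png');h=min(len(a),len(b));cv2.imwrite('pics/ab5.png',cv2.resize(np.hstack([a[:h],b[:h]]),None,fx=.9,fy=.9))
```

```text
s5 ['image', 'intrinsics', 'pose'] [[504.3, 0.0, 319.1], [0.0, 504.3, 197.6], [0.0, 0.0, 1.0]] [[0.91, 0.261, -0.323, 89.133], [-0.415, 0.534, -0.737, -795.814], [-0.02, 0.804, 0.594, 706.991], [0.0, 0.0, 0.0, 1.0]]
c5 ['image', 'intrinsics', 'pose'] [[417.2, 0.0, 322.5], [0.0, 417.2, 201.1], [0.0, 0.0, 1.0]] [[0.093, -0.625, 0.775, 1263.089], [0.996, 0.071, -0.063, -55.344], [-0.015, 0.778, 0.629, 683.241], [0.0, 0.0, 0.0, 1.0]]
5.85 [632.25048098 144.30767231 136.38811192] [ 0.21571691  1.05879917 -1.60931994]
side [[366.2, 144.4], [366.8, 130.5]]
scene [[393.0, 233.4], [394.7, 219.6]]
```

View pics/ab5.png

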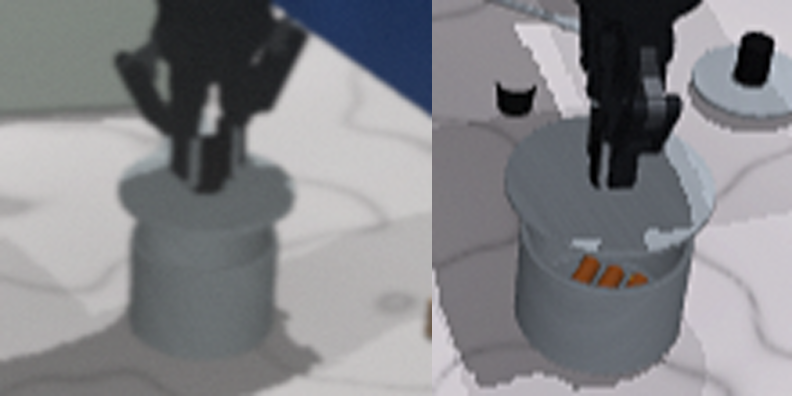

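Both views show the lid directly above the pot: disc at (205,195) over the pot at (203,290) on the left, and disc at (611,187) over the rim at (605,240) on the right. Lowering gently.

{"name": "servo_tool", "arguments": {
  "steps": [
    [1,0,0,-6,0,0,0],
    [1,0,0,-12,0,0,0],
    [1,0,0,-18,0,0,0],
    [1,0,0,-23,0,0,0],
    [1,0,0,-27,0,0,0],
    [1,0,0,-30,0,0,0],
    [1,0,0,-31,0,0,0],
    [1,0,0,-31,0,0,0]
  ]
}}

```text
time_s: 6.52
ee_pos: [631.9, 145.0, 104.0]
eef_rot: [0.707, 0.707, -0.0, -0.0]
force: [-0.8, -0.3, -1.2]
grip_width: 22.2
```

{"name": "servo_tool", "arguments": {
  "steps": [
    [1,0,0,-1,0,0,0],
    [1,0,0,-2,0,0,0],
    [1,0,0,-2,0,0,0],
    [1,0,0,-2,0,0,0]
  ]
}}

```text
time_s: 6.85
ee_pos: [632.0, 145.0, 102.3]
eef_rot: [0.707, 0.707, 0.0, 0.0]
force: [-0.0, 0.2, -1.2]
grip_width: 22.6
```

{"name": "servo_tool", "arguments": {
  "steps": [
    [1,0,0,-1,0,0,0],
    [1,0,0,-1,0,0,0],
    [1,0,0,-2,0,0,0],
    [1,0,0,-2,0,0,0]
  ]
}}

```text
time_s: 7.18
ee_pos: [632.1, 145.0, 100.8]
eef_rot: [0.707, 0.707, 0.0, 0.0]
force: [-2.1, 0.7, 6.1]
grip_width: 21.8
```

Run:
```python
from h import *
snap('side','s6'); snap('scene','c6'); o=manip.get_obs(); print(o['time_s'],o['ee_pos'],o['force'])
crop('s6',310,80,430,190,4,'a'); crop('c6',345,170,445,280,4,'b')
a=cv2.imread('pics/a.png');b=cv2.imread('pics/b.png');cv2.imwrite('pics/ab6.png',cv2.resize(np.hstack([a,b]),None,fx=.9,fy=.9))
```

```text
s6 ['image', 'intrinsics', 'pose'] [[504.3, 0.0, 319.1], [0.0, 504.3, 197.6], [0.0, 0.0, 1.0]] [[0.91, 0.261, -0.323, 89.133], [-0.415, 0.534, -0.737, -795.814], [-0.02, 0.804, 0.594, 706.991], [0.0, 0.0, 0.0, 1.0]]
c6 ['image', 'intrinsics', 'pose'] [[417.2, 0.0, 322.5], [0.0, 417.2, 201.1], [0.0, 0.0, 1.0]] [[0.093, -0.625, 0.775, 1263.089], [0.996, 0.071, -0.063, -55.344], [-0.015, 0.778, 0.629, 683.241], [0.0, 0.0, 0.0, 1.0]]
7.2833 [632.08067825 144.98499828 100.77284614] [-3.2401899   0.10403136  6.60419875]
```

View pics/ab6.png

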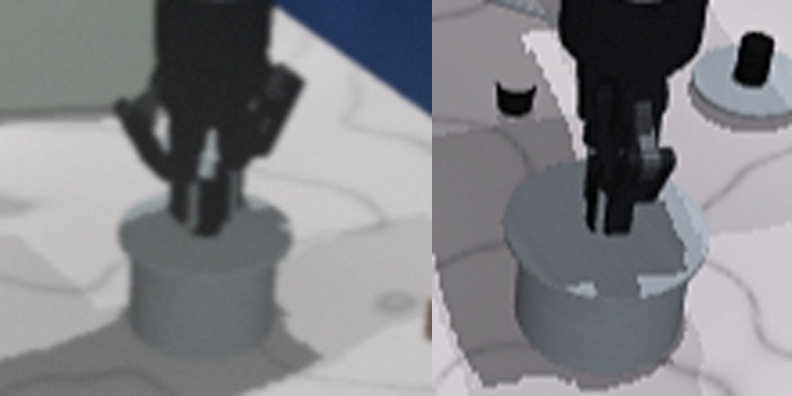

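The disc sits on the rim at (205,235) on the left and (605,235) on the right. Contact is 6.6 N with the TCP at 100.8, as predicted. Releasing, then retreating straight up.

{"name": "servo_tool", "arguments": {
  "steps": [
    [0.5,0,0,0,0,0,0],
    [0,0,0,0,0,0,0],
    [0,0,0,0,0,0,0],
    [0,0,0,0,0,0,0],
    [0,0,0,0,0,0,0],
    [0,0,0,0,0,0,0],
    [0,0,0,0,0,0,0],
    [0,0,0,0,0,0,0]
  ]
}}

```text
time_s: 7.95
ee_pos: [632.0, 145.0, 100.3]
eef_rot: [0.707, 0.707, 0.0, 0.0]
force: [-0.7, -0.1, -0.3]
grip_width: 85.6
```

{"name": "servo_tool", "arguments": {
  "steps": [
    [0,0,0,5,0,0,0],
    [0,0,0,15,0,0,0],
    [0,0,0,35,0,0,0],
    [0,0,0,60,0,0,0],
    [0,0,0,90,0,0,0],
    [0,0,-30,120,0,0,0],
    [0,0,-40,140,0,0,0],
    [0,0,-40,140,0,0,0]
  ]
}}

```text
time_s: 8.62
ee_pos: [633.4, 103.1, 245.9]
eef_rot: [0.708, 0.706, 0.002, 0.003]
force: [0.6, 0.5, 1.5]
grip_width: 85.1
```

Run:
```python
from h import *
snap('side','s7'); snap('scene','c7'); snap('wrist','w7'); o=manip.get_obs(); print(o['time_s'],o['ee_pos'],o['force'],o['grip_width'])
crop('s7',310,80,430,190,4,'a'); crop('c7',345,170,445,280,4,'b')
a=cv2.imread('pics/a.png');b=cv2.imread('pics/b.png');cv2.imwrite('pics/ab7.png',cv2.resize(np.hstack([a,b]),None,fx=.9,fy=.9))
```

```text
s7 ['image', 'intrinsics', 'pose'] [[504.3, 0.0, 319.1], [0.0, 504.3, 197.6], [0.0, 0.0, 1.0]] [[0.91, 0.261, -0.323, 89.133], [-0.415, 0.534, -0.737, -795.814], [-0.02, 0.804, 0.594, 706.991], [0.0, 0.0, 0.0, 1.0]]
c7 ['image', 'intrinsics', 'pose'] [[417.2, 0.0, 322.5], [0.0, 417.2, 201.1], [0.0, 0.0, 1.0]] [[0.093, -0.625, 0.775, 1263.089], [0.996, 0.071, -0.063, -55.344], [-0.015, 0.778, 0.629, 683.241], [0.0, 0.0, 0.0, 1.0]]
w7 ['image', 'intrinsics', 'pose'] [[340.8, 0.0, 314.0], [0.0, 340.8, 197.2], [0.0, 0.0, 1.0]] [[1.0, -0.0, -0.001, 632.481], [0.0, 0.964, 0.265, 171.406], [0.001, -0.265, 0.964, 364.347], [0.0, 0.0, 0.0, 1.0]]
8.7667 [631.91855818 105.11050684 240.38689747] [-0.82230358  0.64495374  0.19852933] 85.05644100306756
```

View pics/ab7.png

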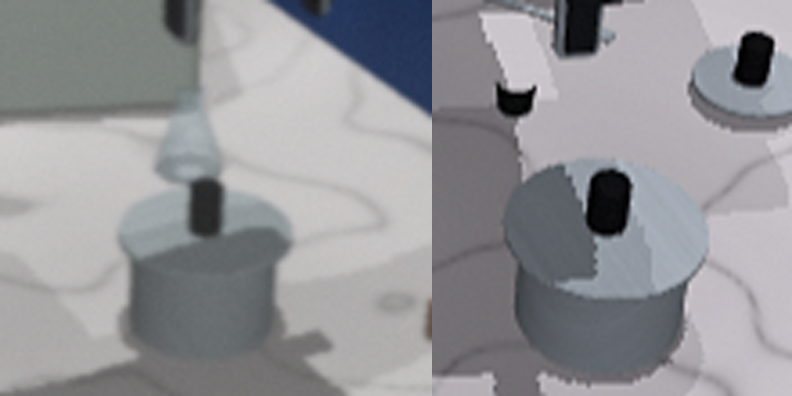

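View pics/w7.png

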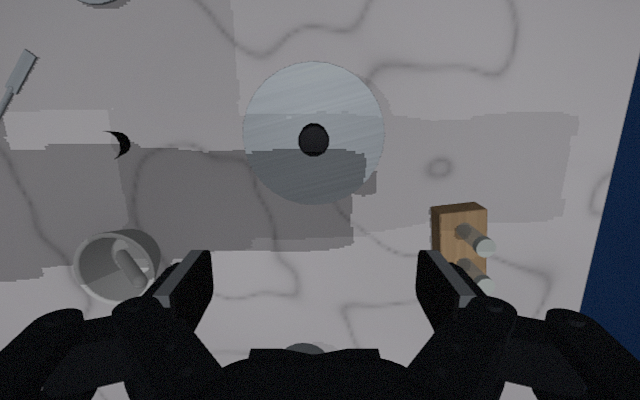

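The released lid rests level: disc at (314,133) in the wrist view and knob upright. Checking the numbers before handing in.

Run:
```python
from h import *
from scipy.optimize import least_squares
q=np.array([pix2('w7',*p,75)[:2] for p in [(243,133),(385,133),(314,61),(314,205)]])
r=least_squares(lambda c:np.hypot(*(q-c[:2]).T)-c[2],[*q.mean(0),50]);print(r.x,r.fun)
print(manip.finish_job())
```

```text
[632.70116852 144.26808875  59.57324628] [-0.0428082  -0.04279688  0.04517314  0.04043194]
the job is handed in; nothing more can be done
None
```

The large steel lid is on the wide pot, seated and level. I lowered it on by its knob until it touched down with about 6.6 N, released it, and raised the open gripper clear.

- **Position:** in the last wrist view the lid's centre was at (632.7, 144.3) mm. I had measured the pot's rim centre at (632.4, 145) mm before lowering, so they agree within about 1 mm. A fit at rim height gave a lid radius of 59.6 mm against the true 60, which fits the disc being on the rim.
- **Level and height:** side and scene views show the disc flat on the rim. At touch-down the gripper was at 100.8 mm, as predicted for a seated lid.
- **Other objects:** I never touched the small pot, the small lid or the blue lid. I did not re-measure the pots and small lid at the end.
- **Disagreement:** the first scene and side camera estimates differed by 5–7 mm horizontally for the lid and up to about 9 mm for the pot. I relied on the wrist camera, and its two measurements of the lid agreed with each other.

The job was handed in at about 8.8 s of the 38 s allowed; it reported no verdict.

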